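# Sort the loose tester parts, then hold the setting blade in the guard window

## Task

Get the folding tester ready for zeroing: first put the loose knobbed weight and the loose clamp jaw each into the bin that already holds one of its kind. Then take the tall setting blade out of its rack, pass its foot end down through the narrow slot of the guard window on top of the tester until the dark line around the blade is level with the window, and finish while still holding it there in the gripper, upright and hanging clear of the floor inside. Do not push the other things on the bench about.

Things in the scene. Friction and masses are not known exactly. Their poses are not given: they have to be found in the camera images.
- weight: loose plain steel weight, a cylinder of 36 mm diameter and 40 mm height with a small knob (10 to 14 mm diameter, 10 mm high) on top, 50 mm overall, about 0.3 kg; it stands on the bench. Origin: centre of its underside, z up
- jaw: loose plain steel clamp jaw, a U-shaped block 50 mm long (its x), 24 mm wide (its y), 22 mm high: the base is 14 mm high, with a lug 16 mm long and 8 mm higher at each end; about 0.15 kg. It lies flat on the bench, lugs up. Origin: centre of its underside
- weight_bin: grey open bin, fixed to the bench, 160 mm (its x) by 130 mm (its y), 40 mm high, walls and floor 4 mm thick. A second knobbed weight, like the loose one (50 mm high), is fixed inside it, centred 50 mm from the bin's middle towards its +x end; the rest of the bin is empty. Origin: centre of its underside
- weight_bin_in (a point): centre of the inner floor of the weight bin; axes as the bin
- jaw_bin: grey open bin of the same form and size, fixed to the bench. A second clamp jaw (22 mm high) is fixed inside it, lying across the bin along its y, centred 55 mm from the bin's middle towards its +x end; the rest is empty. Origin: centre of its underside
- jaw_bin_in (a point): centre of the inner floor of the jaw bin; axes as the bin
- rack: grey rack block fixed to the bench, 90 mm (its x) by 60 mm (its y), 50 mm high; the blade stands in a loose slot (13 by 33 mm, 42 mm deep) centred 25 mm from its middle towards its -x end; two short fixed coupons stick 20 mm up out of its other half (37 and 59 mm from the slot's centre). Origin: centre of its underside
- blade: setting blade: plain flat steel bar 10 mm thick (its x), 30 mm wide (its y), 130 mm long (its z), about 0.2 kg. Stands upright in the rack, foot 8 mm and top 138 mm above the bench; a dark line runs round it 55 mm above the foot, a dark dot marks the foot end. Origin: centre of its foot face. Pinch the two flat faces; either face may point forward in the slot
- blade_line (a point): centre of the blade at the dark line, 55 mm above its foot; axes as the blade
- tester: the tester's guarded head, fixed to the bench: white housing 160 by 160 mm with a black top 110 mm above the bench and a square 70 mm aluminium guard window let flush into the middle of the top. Hollow: inside, its floor is 100 mm below the top. Origin: centre of its underside, axes along its sides; the steel disc on its front points to its -x
- slot (a point): centre of the slot's mouth, in the upper face of the guard window, 110 mm above the bench; axes as the tester. The slot runs vertically through the 12 mm thick window and is 12 mm along its x and 32 mm along its y (blade plus 2 mm), with a 1.5 mm chamfer at the mouth
- screwdriver: bystander: screwdriver with a black handle, 170 mm long, lying along its x; leave it
- beaker: bystander: glass cup, 60 mm diameter, 70 mm high, origin at the centre of its underside; leave it
- core: bystander: cardboard roll core, 56 mm diameter, 25 mm high, origin at the centre of its underside; leave it
- jar: bystander: closed jar, 50 mm diameter, 60 mm high, origin at the centre of its underside; leave it
- wrench: bystander: steel wrench, 150 mm long, lying along its x; leave it
- punch_block: bystander: dark steel block 60 by 40 by 30 mm, origin at the centre of its underside; leave it
Not all that is in view belongs to the job. What is shaped like the jaw but orange is not meant. What is shaped like the weight but blue is not meant.

How it is judged:
By the outcome, as a careful person would: the job done as asked, in the order asked, and still so for the second after the job is handed in, while the arm keeps its last pose, push and grip.
It also fails if it takes over 64 s, if anything falls off the work surface, if the arm or the gripper's body presses on something with over 40 N, if the wrist force passes 120 N, or if a joint passes its speed limit or range.

## Robot

A 6-joint arm with a two-finger parallel gripper is mounted at the origin on the work surface. World frame = base frame: x ahead of the robot, y to its left, z up, the work surface at z = 0. Lengths are in m, angles in rad, forces in N, time in s.
With the tool pointing down it reaches from about 0.375 to 0.975 m from the base axis. Payload 3.8 kg.
Tool frame: the origin (TCP) lies midway between the tips of the shut fingers; the grasp point (between the pads) lies 19 mm behind it; z points along the fingers, y is the line along which they close (so a half turn about z gives the same grasp; the last joint's range is limited). The gripper opens to 85 mm and grips with 20 to 120 N. Pads are 22 mm wide; open, the fingers measure 114 mm over their backs; the gripper's body (76 mm by 85 mm) begins 54 mm behind the grasp point. The pads swing forward as they close: fully open they stand 13 mm farther back than shut.
Start: joints at [1.301, 0.264, 1.604, -0, 1.274, -0.037], TCP at [0.156, 0.657, 0.195] pointing down, gripper open.
Joint ranges: [-2.63, 2.63], [-0.94, 2.18], [0.31, 2.57], [-1.31, 4.45], [0, 2.66], [-2.55, 2.55]. Speed limits (rad/s): [2.57, 2.57, 3.14, 3.14, 3.14, 3.14].

## Interface

Orientations are given as a rotation vector (axis times angle).
In Python, from workcell import status, read_camera, workorder, masks_of gives the robot as it stands.
- The arm moves only by the tool drive_tool, never from a script. Its argument "rows" is a list of rows, each a list of 7 numbers: the turn, a rotation vector about the tool's x, y, z in degrees, then the shift along the tool's x, y, z in m, then the opening, from 0 (shut) to 1 (fully open). In form: [[ax, ay, az, tx, ty, tz, claw], ...]. A call has 1 to 8 rows; each row shifts and turns the commanded pose from where the row before left it, along the tool's axes as they then stand; what a row does not reach is not made up. A row lasts 1/12 s, in which the tool goes at most 41.7 mm and 7.16 degrees, less where a joint would pass 70% of its speed; a pose out of reach is approached as far as the arm can. A call is refused whole if a number of a shift passes 0.0417 or a number of a turn 7.16, either way. A call with a gripper value outside its range is refused whole. The fingers move at their own pace and stop on an object; "force" is the grip in N (left out, the last holds). Time passes only in rows, so rows that do not move let the fingers close. It gives the time, the measured TCP pose, the force, the opening and the grip force at its end, in the units of the state.
- status.read_state(): the state, without advancing time (a new reading comes with each control period).
- read_camera(name): name is "side" or "top" or "wrist"; returns a dict with "color" (400x640x3 uint8, red, green, blue), "intrinsics" (3x3 intrinsics, pixels), "D" ([k1, k2, p1, p2, k3] as OpenCV has them; the pictures are not rectified), "world_from_camera" (4x4, takes a point from camera to world coordinates); the wrist camera has in their place "mount" (4x4, takes a point from camera to tool coordinates, whose origin is the TCP and whose axes are the flange's). Camera axes: x right, y up, looking along -z (the intrinsics and any distortion apply to the point x, -y, -z); pixel columns grow to the right and rows downward; lengths in m; the calibration is good to about 2 mm. A picture is of the moment at which its call begins: read the wrist's pose just before it. There is no depth.
- workorder.finish_job(): hands the job in; it is judged then, once.
Trained networks look in a picture, given as the dict that the camera call returned (one of the last four; its "shot" number tells which), for a name from the list of things; names that differ only in an ending like _2 or _b are one class to them, and where a whole thing is asked for, a point or a joint stands for the part that bears it (a point fixed in the world has none). Each returns a list of dicts, best first, with "score" (0 to 1); they miss things now and then, are a little off and sometimes report something else, mostly with a low value. They report only what shows in the picture. A call takes as long as a camera call. They do not tell look-alikes from the thing itself.
- masks_of(picture, name): "mask" (400x640 bool, what is visible of it) and "bbox" ([left, top, right, bottom] in pixels, round what is visible of it).
The state is a dict: "time": time; "q": joint angles; "joint_vel": joint speeds; "joint_torque": joint torques, N m; "tool_pos": TCP position; "tcp_rot": TCP orientation; "wrist_force": force on the tool from outside, world axes, zero at the start; "torque": the same for the moment, N m; "width": opening from 0.0 (shut) to 1.0 (fully open); "grip_force": force on a finger pad.
Only numpy, scipy, OpenCV 4.12 (cv2) and the standard library are available. Lean on these libraries where they do the work, as an engineer would, in place of code of your own. Each camera call takes 0.05 s, during which the arm holds its last target. There are 200 camera calls.

## Working session

There is one attempt and no reset: what is moved stays moved. The work goes in short steps, Python scripts to look and compute and a tool call to move; the robot and the scene stay as the last step left them, time stands still between calls to the robot, and variables do not carry over. Pictures are saved under pics/ and viewed, at most 10 in all, crops included, and the job is handed in when it is done.

Besides the shell and the picture viewer there is one more tool, called as name(argument=value, ...), one argument or row to a line, values as JSON. drive_tool: Moves the arm, as the interface text tells. Its arguments: {"type":"object","properties":{"rows":{"type":"array"},"force":{"type":"number"}},"required":["rows"]}

```bash
ls; mkdir -p pics; cat > h.py <<'E'
import numpy as np, cv2, json
from scipy.spatial.transform import Rotation as R
from workcell import status, read_camera, workorder, masks_of
def cam(p,st=None):
    K=np.array(p["intrinsics"],float);D=np.array(p["D"],float)
    if "world_from_camera" in p: T=np.array(p["world_from_camera"])
    else:
        W=np.eye(4);W[:3,:3]=R.from_rotvec(st["tcp_rot"]).as_matrix();W[:3,3]=st["tool_pos"];T=W@np.array(p["mount"])
    return K,D,T
def ray(c,uv,z):
    """pixels -> world points on plane z"""
    K,D,T=c
    n=cv2.undistortPoints(np.array(uv,float).reshape(-1,1,2),K,D).reshape(-1,2)
    d=np.c_[n[:,0],-n[:,1],-np.ones(len(n))]@T[:3,:3].T
    o=T[:3,3]
    return o+d*((z-o[2])/d[:,2])[:,None]
def proj(c,X):
    K,D,T=c
    q=(np.array(X,float).reshape(-1,3)-T[:3,3])@T[:3,:3]
    q=q*[1,-1,-1]
    return cv2.projectPoints(q.reshape(-1,1,3),np.zeros(3),np.zeros(3),K,D)[0].reshape(-1,2)
def save(p,n): cv2.imwrite("pics/"+n,p["color"][:,:,::-1])
E
python3 - <<'E'
from h import *
import pickle
st=status.read_state();print(st)
P={}
for n in["top","side","wrist"]:
    p=read_camera(n);P[n]=p
    c=cam(p,st);print(n,c[2][:3,3].round(3),-c[2][:3,2].round(2))
    for o in "weight jaw weight_bin jaw_bin rack blade tester screwdriver beaker core jar wrench punch_block".split():
        print(n,o,[(round(m["score"],2),[int(x) for x in m["bbox"]]) for m in masks_of(p,o)][:4])
pickle.dump(P,open("P0.pkl","wb"))
im=np.vstack([P["top"]["color"],P["side"]["color"]]);
for n in P: save(P[n],n+"0.png")
E
```

```text
pics
{'time': 0.0, 'q': array([ 1.30111108e+00,  2.64740663e-01,  1.60537043e+00,  5.89652743e-06,
        1.27371273e+00, -3.69284936e-02]), 'joint_vel': array([ 0.00051899, -0.00054102,  0.00099635,  0.00137619,  0.00081517,
       -0.00016644]), 'joint_torque': array([-1.53184115e-03, -5.15108442e+01, -3.67315543e+01, -1.52567172e-04,
        1.29704241e-02,  2.42925347e-05]), 'tool_pos': array([0.15549765, 0.65600941, 0.19407247]), 'tcp_rot': array([-0.36475098, -3.11999575,  0.00346187]), 'wrist_force': array([-0.01191116, -0.50048414, -0.10595727]), 'torque': array([ 0.01251288, -0.00935482, -0.05536822]), 'grip_force': 0.0, 'width': 0.9965438680383821}
top [0.443 0.06  1.433] [ 0.09 -0.02 -1.  ]
top weight []
top jaw [(0.62, [388, 228, 403, 245]), (0.52, [451, 154, 479, 179])]
top weight_bin [(0.74, [352, 141, 408, 203]), (0.51, [388, 228, 404, 244]), (0.37, [173, 257, 214, 294])]
top jaw_bin [(0.76, [437, 197, 494, 263]), (0.5, [353, 140, 409, 202])]
top rack [(0.7, [300, 153, 329, 185])]
top blade [(0.5, [439, 196, 497, 262]), (0.45, [354, 140, 406, 201])]
top tester [(0.79,
[... 855 characters left out ...]
.64, [381, 262, 426, 317])]
side beaker [(0.91, [303, 136, 317, 160]), (0.5, [298, 199, 302, 231])]
side core [(0.75, [241, 201, 261, 218]), (0.66, [265, 237, 342, 319])]
side jar [(0.66, [271, 175, 336, 218]), (0.61, [232, 227, 254, 258])]
side wrench [(0.97, [370, 333, 422, 377]), (0.55, [347, 222, 359, 242])]
side punch_block [(0.54, [386, 182, 408, 199])]
wrist [0.076 0.675 0.372] [ 0.31 -0.07 -0.95]
wrist weight [(0.72, [123, 301, 228, 355])]
wrist jaw []
wrist weight_bin []
wrist jaw_bin []
wrist rack []
wrist blade []
wrist tester []
wrist screwdriver [(0.76, [20, 308, 82, 390])]
wrist beaker []
wrist core []
wrist jar []
wrist wrench [(0.9, [123, 304, 226, 356])]
wrist punch_block []
```

```bash
python3 - <<'E'
import cv2
t=cv2.imread("pics/top0.png")[95:320,160:510];s=cv2.imread("pics/side0.png")[120:390,210:440]
cv2.imwrite("pics/t1.png",cv2.resize(t,None,fx=2.28,fy=2.28,interpolation=cv2.INTER_CUBIC))
cv2.imwrite("pics/s1.png",cv2.resize(s,None,fx=2.2,fy=2.2,interpolation=cv2.INTER_CUBIC))
E
```

```text
(no output)
```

View pics/t1.png

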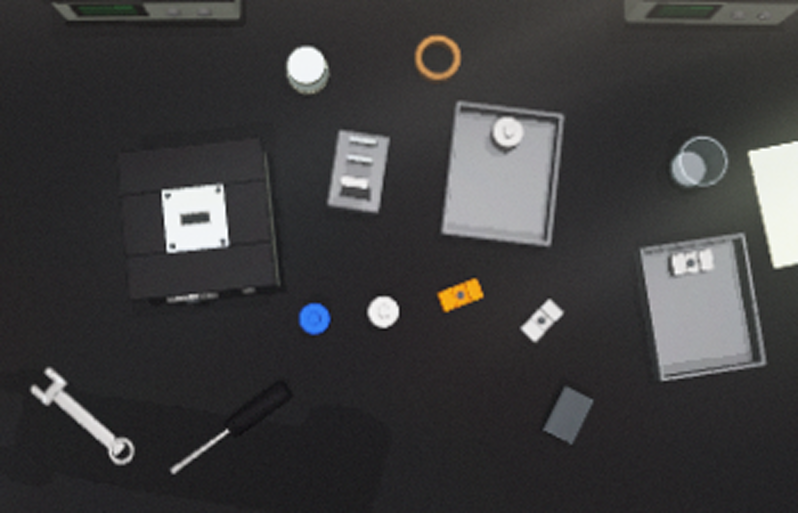

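View pics/s1.png

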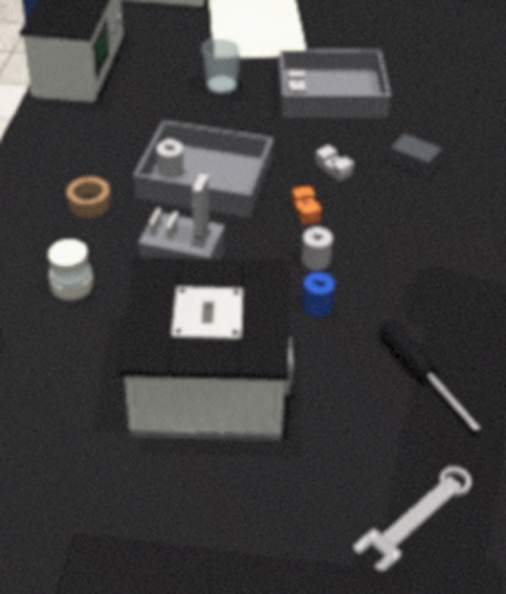

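The loose weight is the plain steel one at top px (328,232), not the blue one at (297,235). The loose jaw is the plain one at (398,235), not the orange one at (362,224). Both are grey/white as described. The bins are at (380,170) and (468,230), the rack at (317,170), and the slot at (245,190).

```bash
python3 - <<'E'
from h import *
import pickle
P=pickle.load(open("P0.pkl","rb"));c=cam(P["top"])
def w(pts,z): return ray(c,np.array(pts)/2.28+[160-0.28,95-0.28],z)[:,:2]
Q={"weight top":([(383,311)],.045),"blue":([(314,319)],.045),"jaw":([(521,329),(551,299),(564,311),(535,342)],.022),"orange":([(461,295)],.022),
"wbin":([(458,102),(564,116),(551,245),(442,234)],.04),"jbin":([(640,248),(744,234),(765,365),(660,380)],.04),
"window":([(162,190),(226,184),(229,247),(167,252)],.11),"slot":([(195,218)],.11),"rack":([(340,130),(390,136),(379,212),(328,205)],.05),"bladetop":([(355,182)],.138),
"wtop in bin":([(507,131)],.05),"beaker":([(710,160)],.07),"jar":([(307,66)],.06),"core":([(438,57)],.025),"punch":([(568,415)],.03),"screw":([(280,392),(175,470)],.01)}
for k,(p,z) in Q.items():
    x=w(p,z);print(k,x.mean(0).round(4))
    if len(x)==4:
        e=np.roll(x,-1,0)-x; print("  len",np.linalg.norm(e,axis=1).round(3),"ang",np.degrees(np.arctan2(e[:,1],e[:,0])).round(1))
st=status.read_state();M=R.from_rotvec(st["tcp_rot"]).as_matrix();print(M.round(3))
# crops for confirmation
a=P["top"]["color"][205:260,280:415,::-1];b=P["side"]["color"][175:270,320:440,::-1]
a=cv2.resize(a,None,fx=5.9,fy=5.9,interpolation=cv2.INTER_CUBIC)[:,:796];cv2.imwrite("pics/conf.png",a)
E
```

```text
weight top [0.4714 0.0432]
blue [0.4619 0.1244]
jaw [ 0.4607 -0.1491]
  len [0.051 0.021 0.051 0.023] ang [ -45.5 -132.8  136.3   47.1]
orange [ 0.4911 -0.0506]
wbin [ 0.6354 -0.1015]
  len [0.129 0.157 0.131 0.161] ang [-97.3 173.5  84.3  -7.1]
jbin [ 0.4762 -0.3398]
  len [0.129 0.159 0.13  0.159] ang [ -82.4 -171.9   97.4    7.9]
window [0.5744 0.2554]
  len [0.073 0.072 0.07  0.071] ang [ -84.6 -176.6   94.7    5.6]
slot [0.5746 0.2565]
rack [0.6373 0.0715]
  len [0.06  0.092 0.061 0.091] ang [-96.8 171.9  82.3  -8.7]
bladetop [0.6122 0.0755]
wtop in bin [ 0.6856 -0.1046]
beaker [ 0.649  -0.3443]
jar [0.7613 0.1339]
core [ 0.7813 -0.024 ]
punch [ 0.3477 -0.1772]
screw [0.3279 0.2293]
[[-0.973  0.231  0.   ]
 [ 0.231  0.973 -0.   ]
 [-0.    -0.    -1.   ]]
```

View pics/conf.png

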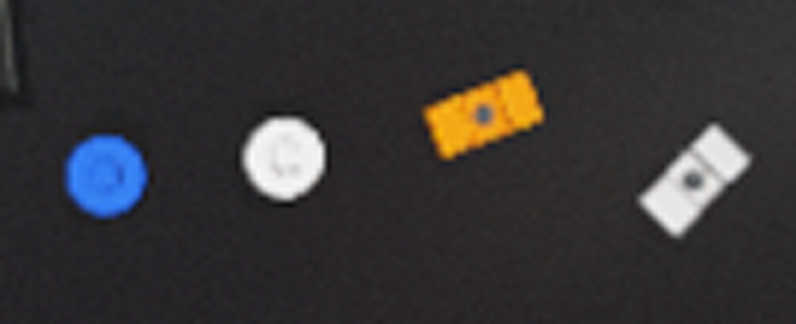

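The crop confirms it: the plain weight is at crop (285,158), the plain jaw at (693,180), and the blue and orange look-alikes are separate things. Now I'll move above the weight.

drive_tool(
  rows=[
    [0,0,0,-0.0225,-0.0262,0,0.7],
    [0,0,0,-0.0225,-0.0262,0,0.7],
    [0,0,0,-0.0225,-0.0262,0,0.7],
    [0,0,0,-0.0225,-0.0262,0,0.7],
    [0,0,0,-0.0225,-0.0262,0,0.7],
    [0,0,0,-0.0225,-0.0262,0,0.7],
    [0,0,0,-0.0225,-0.0262,0,0.7],
    [0,0,0,-0.0225,-0.0262,0,0.7],
  ],
  force=40,
)

```text
time: 2.77
tool_pos: [0.283, 0.4099, 0.1956]
tcp_rot: [0.364, 3.12, 0.001]
wrist_force: [0.8, -0.5, 0.6]
width: 0.702
grip_force: 0.0
```

drive_tool(
  rows=[
    [0,0,0,-0.0225,-0.0262,0,0.7],
    [0,0,0,-0.0225,-0.0262,0,0.7],
    [0,0,0,-0.0225,-0.0262,0,0.7],
    [0,0,0,-0.0225,-0.0262,0,0.7],
    [0,0,0,-0.0225,-0.0262,0,0.7],
    [0,0,0,-0.0225,-0.0262,0,0.7],
    [0,0,0,-0.0225,-0.0262,0,0.7],
    [0,0,0,-0.0225,-0.0262,0,0.7],
  ],
)

```text
time: 3.43
tool_pos: [0.4098, 0.1643, 0.1958]
tcp_rot: [0.365, 3.119, 0.001]
wrist_force: [1.7, 0.7, -0.1]
width: 0.697
grip_force: 0.0
```

drive_tool(
  rows=[
    [0,0,0,-0.0225,-0.0262,0,0.7],
    [0,0,0,-0.0225,-0.0262,0,0.7],
    [0,0,0,-0.0225,-0.0262,0,0.7],
    [0,0,0,-0.0225,-0.0262,0,0.7],
    [0,0,0,0,0,0,0.7],
    [0,0,0,0,0,0,0.7],
  ],
)

```text
time: 3.93
tool_pos: [0.4732, 0.0417, 0.1955]
tcp_rot: [-0.371, -3.12, -0.0]
wrist_force: [-0.0, 0.2, 0.2]
width: 0.704
grip_force: 0.0
```

```bash
cat >> h.py <<'E'
def tool(st,dx):
    return R.from_rotvec(st["tcp_rot"]).as_matrix().T@np.array(dx)
def wrist(name,thing,z):
    st=status.read_state();p=read_camera("wrist");c=cam(p,st);save(p,name)
    print("tcp",st["tool_pos"].round(4),"tool rot yaw",np.degrees(np.arctan2(*R.from_rotvec(st["tcp_rot"]).as_matrix()[1::-1,1])).round(1),"t",st["time"])
    for m in masks_of(p,thing)[:3]:
        k=m["mask"].astype(np.uint8);cs=max(cv2.findContours(k,cv2.RETR_EXTERNAL,cv2.CHAIN_APPROX_NONE)[0],key=len)
        w=ray(c,cs.reshape(-1,2),z)[:,:2].astype(np.float32)
        (cx,cy),(a,b),th=cv2.minAreaRect(w*1000)
        print(thing,round(m["score"],2),m["bbox"],"rect",cx/1000,cy/1000,a,b,th)
    return st,p,c
E
python3 - <<'E'
from h import *
st,p,c=wrist("w1.png","weight",0.04)
print(proj(c,[[st["tool_pos"][0],st["tool_pos"][1],0.04]]))
g=cv2.cvtColor(p["color"],cv2.COLOR_RGB2HSV)
k=((g[...,1]<60)&(g[...,2]>110)).astype(np.uint8)
n,l,s,ce=cv2.connectedComponentsWithStats(k)
for i in range(1,n):
    if s[i,4]>300:print(s[i],ce[i].round(1),ray(c,[ce[i]],.03).round(4))
E
```

```text
tcp [0.4732 0.0417 0.1955] tool rot yaw 76.4 t 3.9333
weight 0.9 [371.5, 119.5, 411.8, 159.3] rect 0.4611414489746094 0.12171432495117188 42.92422103881836 35.1796760559082 32.865623474121094
weight 0.77 [303.2, 143.7, 337.5, 181.1] rect 0.4684814147949219 0.04347613525390625 33.80765914916992 39.719730377197266 76.42311096191406
[[320.4251081  166.47411841]]
[  65   66   40   66 2293] [84.3 98.2] [[ 0.3487 -0.1772  0.03  ]]
[ 432  114  205  190 6996] [505.7 178.5] [[0.5368 0.2373 0.03  ]]
[ 304  143   34   39 1044] [320.9 162.6] [[0.4716 0.0426 0.03  ]]
[    0   163   108   230 10498] [ 36.3 291.2] [[ 0.5478 -0.3445  0.03  ]]
[ 140  165   42   50 1218] [160.3 189.1] [[ 0.4586 -0.1387  0.03  ]]
[ 510  164  109  118 7175] [568.9 227.4] [[0.6146 0.3067 0.03  ]]
[221 245  31  56 619] [236.1 272.4] [[ 0.5802 -0.0899  0.03  ]]
[390 248  31  53 580] [405.4 273.5] [[0.6303 0.1106 0.03  ]]
[ 245  255   57  113 3674] [271.4 311. ] [[ 0.6447 -0.0641  0.03  ]]
[173 261  52  48 987] [198.6 277.4] [[ 0.5761 -0.1371  0.03  ]]
[ 351  261   47   77 2411] [370.6 299.9] [[0.658  0.0621 0.03  ]]
[ 552  337   88   63 2136] [598.3 366.2] [[0.8418 0.3494 0.03  ]]
[438 362  27  25 497] [449.6 374.3] [[0.8049 0.1461 0.03  ]]
```

View pics/w1.png

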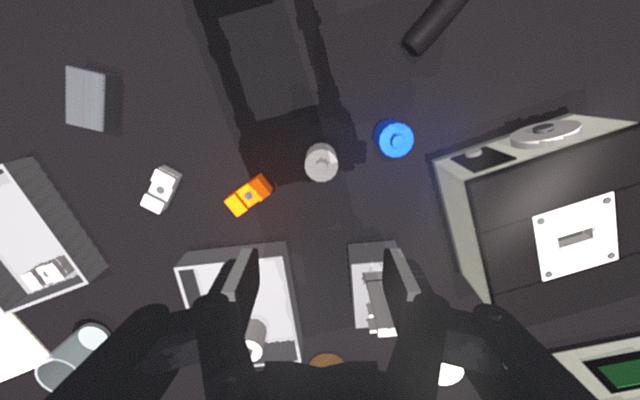

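The plain weight is at wrist px (321,162), and both cameras put it at (0.471, 0.043). Descending to grip it.

drive_tool(
  rows=[
    [0,0,0,0.0024,0.0008,0.03,0.7],
    [0,0,0,0,0,0.03,0.7],
    [0,0,0,0,0,0.03,0.7],
    [0,0,0,0,0,0.03,0.7],
    [0,0,0,0,0,0.03,0.7],
    [0,0,0,0,0,0.025,0.7],
    [0,0,0,0,0,0.0145,0.7],
    [0,0,0,0,0,0,0.7],
  ],
  force=40,
)

```text
time: 4.7
tool_pos: [0.466, 0.0459, 0.0023]
tcp_rot: [-0.36, -3.113, 0.002]
wrist_force: [-0.5, 0.6, -0.1]
width: 0.703
grip_force: 0.0
```

drive_tool(
  rows=[
    [0,0,0,0,0,0,0],
    [0,0,0,0,0,0,0],
    [0,0,0,0,0,0,0],
    [0,0,0,0,0,0,0],
    [0,0,0,0,0,0,0],
    [0,0,0,0,0,0,0],
  ],
)

```text
time: 5.2
tool_pos: [0.4721, 0.0442, 0.0075]
tcp_rot: [0.364, 3.117, -0.0]
wrist_force: [-0.3, -2.1, 6.4]
width: 0.105
grip_force: 39.1
```

drive_tool(
  rows=[
    [0,0,0,0,0,-0.015,0],
    [0,0,0,0,0,-0.025,0],
    [0,0,0,0,0,-0.025,0],
    [0,0,0,0,0,-0.02,0],
    [0,0,0,0,0,0,0],
  ],
)

```text
time: 5.62
tool_pos: [0.4739, 0.0446, 0.0951]
tcp_rot: [0.365, 3.113, 0.002]
wrist_force: [1.5, 0.1, -2.7]
width: 0.107
grip_force: 39.5
```

```bash
python3 - <<'E'
from h import *
p=read_camera("side");save(p,"s2.png");a=p["color"][120:260,250:430,::-1]
st=status.read_state();w=read_camera("wrist")
print(proj(cam(p),[st["tool_pos"]]))
b=w["color"][100:400,180:480,::-1]
a=cv2.resize(a,(500,389));b=cv2.resize(b,(300,300));o=np.zeros((389,800,3),np.uint8);o[:,:500]=a;o[:300,500:]=b
cv2.imwrite("pics/g1.png",o)
E
```

```text
[[354.42228549 213.04361494]]
```

View pics/g1.png

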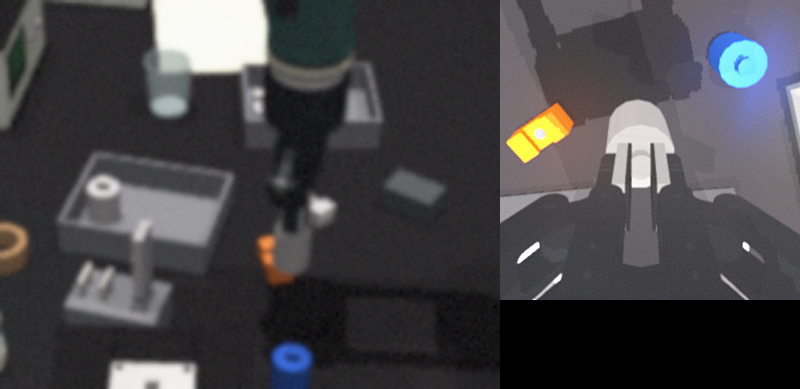

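```bash
python3 - <<'E'
from h import *
w=read_camera("wrist");save(w,"w2.png")
a=cv2.imread("pics/s2.png")[170:230,325:385];b=w["color"][190:330,260:380,::-1]
a=cv2.resize(a,(400,400),interpolation=cv2.INTER_CUBIC);b=cv2.resize(b,(400,467));o=np.zeros((467,800,3),np.uint8);o[:400,:400]=a;o[:,400:]=b
cv2.imwrite("pics/g2.png",o)
st=status.read_state();print(st["width"],st["tool_pos"],st["tcp_rot"])
print(proj(cam(w,st),[st["tool_pos"],st["tool_pos"]+[0,0,.019]]))
E
```

```text
0.10498940270258361 [0.46945649 0.04438006 0.08966567] [-3.64993859e-01 -3.11863220e+00  2.01160693e-04]
[[320.59268999 227.97510027]
 [320.6130784  242.45346263]]
```

View pics/g2.png

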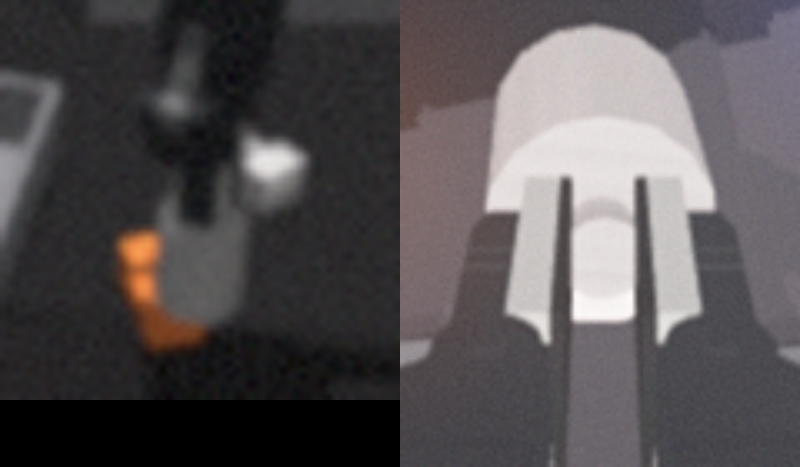

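The gripper holds the weight by its knob, and the body hangs straight below. The fingertips sit about 25 mm behind the reported TCP, so I'll allow for that in the next grasps. The hold is good, so I'll place it in the weight bin.

drive_tool(
  rows=[
    [0,0,0,-0.0121,-0.0075,0,0],
    [0,0,0,-0.0241,-0.015,0,0],
    [0,0,0,-0.0241,-0.015,0,0],
    [0,0,0,-0.0241,-0.015,0,0],
    [0,0,0,-0.0241,-0.015,0,0],
    [0,0,0,-0.0241,-0.015,0,0],
    [0,0,0,-0.0241,-0.015,0,0],
    [0,0,0,-0.0121,-0.0075,0,0],
  ],
)

```text
time: 6.43
tool_pos: [0.612, -0.0998, 0.0883]
tcp_rot: [-0.367, -3.119, 0.001]
wrist_force: [1.1, -0.6, -2.9]
width: 0.107
grip_force: 39.5
```

drive_tool(
  rows=[
    [0,0,0,0,0,0.01,0],
    [0,0,0,0,0,0.02,0],
    [0,0,0,0,0,0.02,0],
    [0,0,0,0,0,0.015,0],
    [0,0,0,0,0,0.0085,0],
    [0,0,0,0,0,0.006,0],
    [0,0,0,0,0,0,0],
    [0,0,0,0,0,0,0],
  ],
)

```text
time: 7.1
tool_pos: [0.6109, -0.097, 0.0124]
tcp_rot: [0.364, 3.12, -0.001]
wrist_force: [-3.3, -0.7, 6.0]
width: 0.107
grip_force: 40.3
```

drive_tool(
  rows=[
    [0,0,0,0,0,0,0.4],
    [0,0,0,0,0,0,0.4],
    [0,0,0,0,0,0,0.4],
    [0,0,0,0,0,-0.03,0.42],
    [0,0,6.28,0,0,-0.03,0.42],
    [0,0,6.28,0,0,-0.03,0.42],
    [0,0,6.28,0,0,-0.02,0.42],
    [0,0,6.28,0,0,0,0.42],
  ],
)

```text
time: 7.77
tool_pos: [0.6148, -0.0973, 0.1276]
tcp_rot: [1.039, 2.954, 0.002]
wrist_force: [0.6, -0.5, 1.4]
width: 0.418
grip_force: 0.0
```

drive_tool(
  rows=[
    [0,0,6.28,0.0,0,0,0.42],
    [0,0,0,0.0141,-0.0284,0,0.42],
    [0,0,0,0.0141,-0.0284,0,0.42],
    [0,0,0,0.0141,-0.0284,0,0.42],
    [0,0,0,0.0141,-0.0284,0,0.42],
    [0,0,0,0.0141,-0.0284,0,0.42],
    [0,0,0,0,0,0,0.42],
    [0,0,0,0,0,0,0.42],
  ],
)

```text
time: 8.43
tool_pos: [0.4594, -0.1481, 0.1212]
tcp_rot: [1.198, 2.904, 0.0]
wrist_force: [0.9, 0.7, -0.3]
width: 0.414
grip_force: 0.0
```

```bash
python3 - <<'E'
from h import *
st=status.read_state();p=read_camera("wrist");c=cam(p,st);save(p,"w3.png")
print(st["tool_pos"],np.degrees(np.arctan2(*R.from_rotvec(st["tcp_rot"]).as_matrix()[1::-1,1])),st["width"])
g=cv2.cvtColor(p["color"],cv2.COLOR_RGB2HSV)
u=proj(c,[[.4607,-.1491,.02]])[0];print("jaw px",u)
k=((g[...,1]<60)&(g[...,2]>110)).astype(np.uint8)
n,l,s,ce=cv2.connectedComponentsWithStats(k)
i=min([j for j in range(1,n) if s[j,4]>300],key=lambda j:np.hypot(*(ce[j]-u)))
cs=cv2.findContours((l==i).astype(np.uint8),cv2.RETR_EXTERNAL,cv2.CHAIN_APPROX_NONE)[0][0].reshape(-1,2)
for z in(.014,.022): print(s[i],ce[i],cv2.minAreaRect((ray(c,cs,z)[:,:2]*1000).astype(np.float32)))
cv2.imwrite("pics/w3c.png",cv2.resize(p["color"][60:360,120:520,::-1],(800,600)))
E
```

```text
[ 0.45935211 -0.14811998  0.12116517] 45.160013301070606 0.4137049906113492
jaw px [320.53130011 182.73409349]
[ 308  153   28   59 1506] [321.85989376 182.15537849] ((462.83935546875, -149.79428100585938), (24.552284240722656, 55.58368682861328), 45.97050857543945)
[ 308  153   28   59 1506] [321.85989376 182.15537849] ((461.1259460449219, -148.13192749023438), (23.864471435546875, 54.02649688720703), 45.97050857543945)
```

View pics/w3c.png

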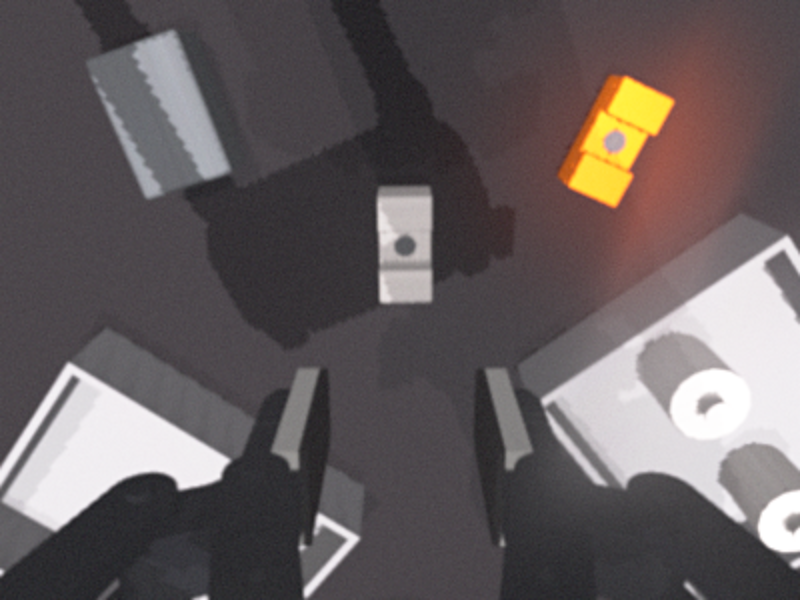

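The weight stands in its bin beside its twin. The jaw is at crop (405,245), centred under the tool. I'll descend in small steps and watch the force.

drive_tool(
  rows=[
    [0,0,-0.8,-0.0016,0.0011,0.02,0.42],
    [0,0,0,0,0,0.03,0.42],
    [0,0,0,0,0,0.03,0.42],
    [0,0,0,0,0,0.025,0.42],
    [0,0,0,0,0,0.0165,0.42],
    [0,0,0,0,0,0,0.42],
    [0,0,0,0,0,0,0.42],
  ],
)

```text
time: 9.07
tool_pos: [0.4627, -0.1476, -0.0009]
tcp_rot: [-1.173, -2.912, -0.0]
wrist_force: [0.1, 0.1, -0.7]
width: 0.422
grip_force: 0.0
```

drive_tool(
  rows=[
    [0,0,0,0,0,0.004,0.42],
    [0,0,0,0,0,0.003,0.42],
    [0,0,0,0,0,0,0.42],
  ],
)

```text
time: 9.32
tool_pos: [0.4636, -0.1485, -0.0063]
tcp_rot: [1.174, 2.912, 0.0]
wrist_force: [-0.1, 0.0, 0.2]
width: 0.419
grip_force: 0.0
```

```bash
python3 - <<'E'
from h import *
st=status.read_state();p=read_camera("wrist");s=read_camera("side");c=cam(p,st)
print(st["tool_pos"],proj(cam(s),[st["tool_pos"]]),c[0])
a=cv2.resize(s["color"][150:230,310:400,::-1],(400,356),interpolation=cv2.INTER_CUBIC);b=cv2.resize(p["color"][120:300,240:400,::-1],(400,450))
o=np.zeros((450,800,3),np.uint8);o[:356,:400]=a;o[:,400:]=b;cv2.imwrite("pics/g3.png",o)
E
```

```text
[ 0.4635729  -0.14852311 -0.00631645] [[360.17117051 198.38659911]] [[324.22203805   0.         320.57033375]
 [  0.         324.22203805 193.95588566]
 [  0.           0.           1.        ]]
```

View pics/g3.png

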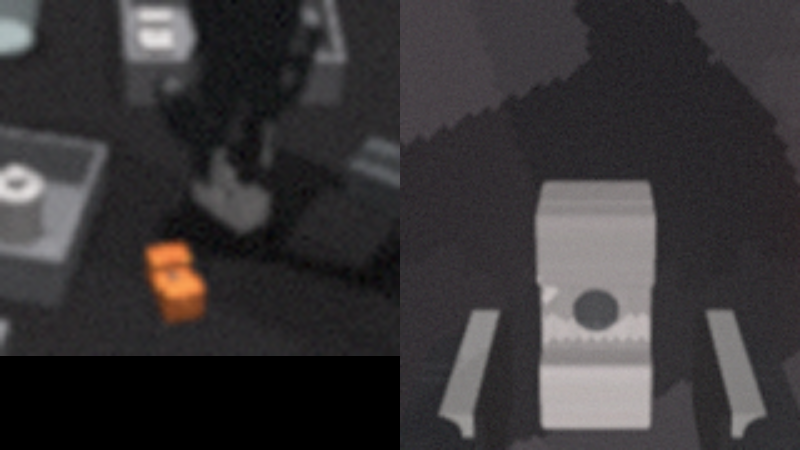

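drive_tool(
  rows=[
    [0,0,0,0.001,-0.001,0.004,0.42],
    [0,0,0,0,0,0.004,0.42],
    [0,0,0,0,0,0.003,0.42],
    [0,0,0,0,0,0,0.42],
  ],
)

```text
time: 9.75
tool_pos: [0.4602, -0.148, -0.0189]
tcp_rot: [-1.175, -2.912, 0.0]
wrist_force: [-0.4, -0.8, -0.3]
width: 0.421
grip_force: 0.0
```

drive_tool(
  rows=[
    [0,0,0,0,0,0.003,0.42],
    [0,0,0,0,0,0.003,0.42],
    [0,0,0,0,0,0,0.42],
  ],
)

```text
time: 10.0
tool_pos: [0.4605, -0.1481, -0.0248]
tcp_rot: [-1.175, -2.912, 0.0]
wrist_force: [0.3, 0.1, -0.3]
width: 0.425
grip_force: 0.0
```

drive_tool(
  rows=[
    [0,0,0,0,0,0.003,0.42],
    [0,0,0,0,0,0,0.42],
  ],
)

```text
time: 10.17
tool_pos: [0.4607, -0.1482, -0.0276]
tcp_rot: [-1.175, -2.913, 0.0]
wrist_force: [0.2, 0.2, -0.2]
width: 0.42
grip_force: 0.0
```

drive_tool(
  rows=[
    [0,0,0,0,0,0.002,0.42],
    [0,0,0,0,0,0,0.42],
  ],
)

```text
time: 10.33
tool_pos: [0.4609, -0.1482, -0.0294]
tcp_rot: [-1.175, -2.913, 0.0]
wrist_force: [-0.1, 0.1, -0.7]
width: 0.416
grip_force: 0.0
```

```bash
python3 - <<'E'
from h import *
st=status.read_state();p=read_camera("wrist")
cv2.imwrite("pics/g4.png",cv2.resize(p["color"][120:300,240:400,::-1],(533,600)))
E
```

```text
(no output)
```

View pics/g4.png

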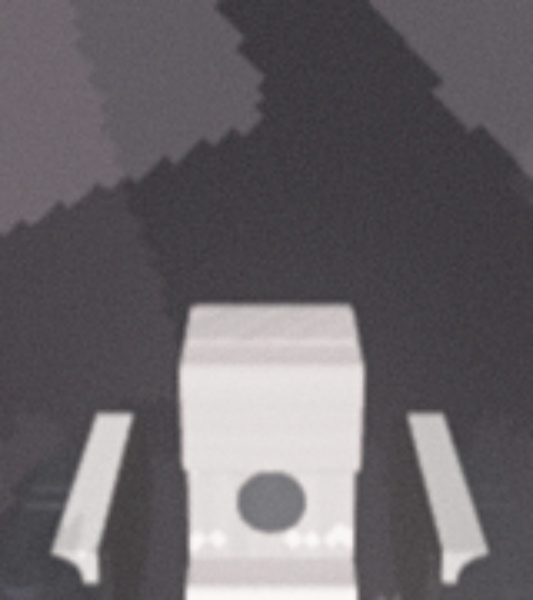

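Scale comparison: the fingertips are about level with the jaw's lug tops (crop y≈413) and the jaw dot at (271,500) is centred. So the tips are about 50 mm behind the reported TCP, and I'll go about 18 mm lower.

drive_tool(
  rows=[
    [0,0,0,0,0,0.004,0.42],
    [0,0,0,0,0,0.004,0.42],
    [0,0,0,0,0,0.004,0.42],
    [0,0,0,0,0,0,0.42],
  ],
)

```text
time: 10.72
tool_pos: [0.4615, -0.1485, -0.0371]
tcp_rot: [-1.174, -2.912, 0.0]
wrist_force: [-14.1, 5.5, 41.0]
width: 0.418
grip_force: 20.4
```

drive_tool(
  rows=[
    [0,0,0,0,0,0.003,0.42],
    [0,0,0,0,0,0,0.42],
  ],
)

```text
time: 10.88
tool_pos: [0.4616, -0.1484, -0.0372]
tcp_rot: [-1.174, -2.911, 0.0]
wrist_force: [-24.2, 9.0, 67.3]
width: 0.424
grip_force: 33.6
```

drive_tool(
  rows=[
    [0,0,0,0,0,-0.008,0.42],
    [0,0,0,0,0,-0.0045,0.42],
    [0,0,0,0,0,0,0.42],
  ],
)

```text
time: 11.13
tool_pos: [0.4622, -0.1487, -0.0305]
tcp_rot: [1.174, 2.911, 0.0]
wrist_force: [0.6, -1.0, -0.4]
width: 0.417
grip_force: 0.0
```

```bash
python3 - <<'E'
from h import *
st=status.read_state();print(st["tool_pos"],st["wrist_force"],st["torque"],st["width"])
p=read_camera("wrist");c=cam(p,st);save(p,"w5.png")
im=p["color"].astype(int);g=cv2.cvtColor(p["color"],cv2.COLOR_RGB2GRAY)
# jaw + fingers: column profiles
for r in range(236,300,6):
    row=g[r,240:400];e=np.where(np.abs(np.diff(cv2.GaussianBlur(row.reshape(1,-1),(3,1),0).astype(int)[0]))>14)[0]+240
    print(r,e.tolist())
E
```

```text
[ 0.46220875 -0.14872244 -0.03052856] [ 0.59832685 -1.04463515 -0.44632397] [ 0.00176235 -0.0134828   0.00725407] 0.4169255264434487
236 [290, 291, 292, 293, 346, 347, 348, 349]
242 [290, 291, 292, 293, 346, 347, 348]
248 [265, 266, 267, 268, 277, 278, 279, 291, 292, 293, 345, 346, 347, 348, 361, 362, 363, 364, 372, 373, 374, 375]
254 [263, 264, 265, 266, 275, 276, 277, 291, 292, 293, 345, 346, 347, 348, 363, 364, 365, 374, 375, 376, 377]
260 [261, 262, 263, 264, 273, 274, 275, 276, 292, 293, 294, 295, 324, 344, 345, 346, 364, 365, 366, 367, 376, 377, 378, 379]
266 [259, 260, 261, 262, 272, 273, 274, 293, 294, 295, 308, 309, 310, 311, 328, 329, 330, 343, 344, 345, 346, 366, 367, 368, 378, 379, 380, 381]
272 [258, 259, 260, 270, 271, 272, 273, 293, 294, 295, 296, 308, 309, 310, 311, 328, 329, 330, 343, 344, 345, 346, 367, 368, 369, 370, 380, 381, 382]
278 [256, 257, 258, 269, 270, 271, 293, 294, 295, 296, 343, 344, 345, 346, 369, 370, 371, 382, 383, 384]
284 [254, 255, 256, 267, 268, 269, 270, 293, 294, 295, 296, 343, 344, 345, 371, 372, 373, 384, 385, 386]
290 [261, 262, 263, 264, 267, 268, 269, 270, 293, 294, 295, 343, 344, 345, 346, 371, 372, 373, 376, 377, 378, 379]
296 [292, 293, 294, 295, 344, 345, 346]
```

drive_tool(
  rows=[
    [0,0,0,0,0,0,0],
    [0,0,0,0,0,0,0],
    [0,0,0,0,0,0,0],
    [0,0,0,0,0,0,0],
  ],
  force=40,
)

```text
time: 11.52
tool_pos: [0.4606, -0.1481, -0.0322]
tcp_rot: [-1.175, -2.912, 0.0]
wrist_force: [-0.2, 0.4, 1.0]
width: 0.268
grip_force: 39.9
```

drive_tool(
  rows=[
    [0,0,0,0,0,-0.01,0],
    [0,0,0,0,0,-0.02,0],
    [0,0,0,0,0,-0.03,0],
    [0,0,0,0,0,-0.025,0],
    [0,0,0,0,0,0,0],
  ],
)

```text
time: 11.93
tool_pos: [0.465, -0.1498, 0.0586]
tcp_rot: [1.172, 2.905, 0.0]
wrist_force: [1.3, -0.4, -0.8]
width: 0.266
grip_force: 39.5
```

drive_tool(
  rows=[
    [0,0,0,-0.0094,-0.0102,0,0],
    [0,0,0,-0.0188,-0.0204,0,0],
    [0,0,0,-0.0188,-0.0204,0,0],
    [0,0,0,-0.0188,-0.0204,0,0],
    [0,0,0,-0.0188,-0.0204,0,0],
    [0,0,0,-0.0188,-0.0204,0,0],
    [0,0,0,-0.0188,-0.0204,0,0],
    [0,0,0,-0.0094,-0.0102,0,0],
  ],
)

```text
time: 12.6
tool_pos: [0.456, -0.345, 0.0525]
tcp_rot: [-1.177, -2.912, 0.001]
wrist_force: [0.3, -0.8, -0.7]
width: 0.267
grip_force: 39.5
```

drive_tool(
  rows=[
    [0,0,0,0,0,0.01,0],
    [0,0,0,0,0,0.02,0],
    [0,0,0,0,0,0.02,0],
    [0,0,0,0,0,0.015,0],
    [0,0,0,0,0,0.01,0],
    [0,0,0,0,0,0.003,0],
    [0,0,0,0,0,0,0],
  ],
)

```text
time: 13.18
tool_pos: [0.4557, -0.3407, -0.0262]
tcp_rot: [-1.173, -2.911, -0.002]
wrist_force: [0.4, -0.1, -2.4]
width: 0.269
grip_force: 39.5
```

drive_tool(
  rows=[
    [0,0,0,0,0,0.002,0],
    [0,0,0,0,0,0,0.42],
    [0,0,0,0,0,0,0.42],
    [0,0,0,0,0,0,0.42],
    [0,0,0,0,0,-0.02,0.45],
    [0,0,0,0,0,-0.03,0.5],
    [0,0,0,0,0,-0.04,0.5],
    [0,0,0,0,0,-0.04,0.5],
  ],
)

```text
time: 13.85
tool_pos: [0.456, -0.3419, 0.1045]
tcp_rot: [-1.175, -2.912, -0.001]
wrist_force: [0.5, -0.1, 0.4]
width: 0.497
grip_force: 0.0
```

drive_tool(
  rows=[
    [0,0,6.73,0,0,-0.04,0.5],
    [0,0,6.73,0,0,0,0.5],
    [0,0,6.73,0,0,0,0.5],
    [0,0,6.73,0,0,0,0.5],
    [0,0,6.73,0,0,0,0.5],
    [0,0,6.73,0,0,0,0.5],
    [0,0,6.73,0,0,0,0.5],
    [0,0,6.73,0,0,0,0.5],
  ],
)

```text
time: 14.52
tool_pos: [0.457, -0.3427, 0.1444]
tcp_rot: [2.372, 2.058, 0.0]
wrist_force: [0.2, 0.3, 0.7]
width: 0.5
grip_force: 0.0
```

drive_tool(
  rows=[
    [0,0,0,0.0167,0.0038,0,0.5],
    [0,0,0,0.0334,0.0076,0,0.5],
    [0,0,0,0.0334,0.0076,0,0.5],
    [0,0,0,0.0334,0.0076,0,0.5],
    [0,0,0,0.0334,0.0076,0,0.5],
    [0,0,0,0.0334,0.0076,0,0.5],
    [0,0,0,0.0334,0.0076,0,0.5],
    [0,0,0,0.0334,0.0076,0,0.5],
  ],
)

```text
time: 15.18
tool_pos: [0.5479, -0.1005, 0.1445]
tcp_rot: [2.366, 2.064, 0.002]
wrist_force: [0.3, -0.3, 0.5]
width: 0.5
grip_force: 0.0
```

drive_tool(
  rows=[
    [0,0,0,0.0334,0.0076,0,0.5],
    [0,0,0,0.0334,0.0076,0,0.5],
    [0,0,0,0.0334,0.0076,0,0.5],
    [0,0,0,0.0334,0.0076,0,0.5],
    [0,0,0,0.0334,0.0076,0,0.5],
    [0,0,0,0.0167,0.0038,0,0.5],
    [0,0,0,0,0,0,0.5],
    [0,0,0,0,0,0,0.5],
  ],
)

```text
time: 15.85
tool_pos: [0.6137, 0.0752, 0.144]
tcp_rot: [2.364, 2.068, 0.001]
wrist_force: [-0.4, 0.2, -0.4]
width: 0.5
grip_force: 0.0
```

```bash
python3 - <<'E'
from h import *
st=status.read_state();p=read_camera("wrist");c=cam(p,st);save(p,"w6.png")
print(st["tool_pos"],np.degrees(np.arctan2(*R.from_rotvec(st["tcp_rot"]).as_matrix()[1::-1,1])),st["q"].round(2))
for x in [(.6125,.0749,.138),(.6125,.0749,.05)]: print(proj(c,[x]))
g=cv2.cvtColor(p["color"],cv2.COLOR_RGB2GRAY)
u=proj(c,[(.6125,.0749,.138)])[0].astype(int)
for n in("blade","rack"):
  for m in masks_of(p,n)[:3]: 
    cs=np.argwhere(m["mask"])[:,::-1];print(n,m["score"],m["bbox"])
# bright threshold comps near blade
sm=cv2.resize(g[u[1]-60:u[1]+80,u[0]-60:u[0]+60],(30,35),interpolation=cv2.INTER_AREA)
print("origin",u-60);print("\n".join(" ".join(f"{v:3d}" for v in r) for r in sm))
E
```

```text
[0.61372573 0.07521788 0.14397326] -7.6508257560814545 [ 0.08  0.19  1.79 -0.    1.16  0.22]
[[317.8310773  225.31361408]]
[[318.66980761 184.12519846]]
blade 0.84 [313.3, 161.3, 331.5, 248.7]
rack 0.88 [299.2, 139.5, 403.8, 215.7]
origin [257 165]
 57  46  47  50  51  52  53  53  50  50 126 141 127 118 116 131 133 116 112 114 114 177 232 233 232 217 203 225 233 232
 49  51  50  51  51  52  53  52  53  51 125 125 111 108 106 116 120 107 112 115 118 145 216 233 232 199 149 187 232 232
 50  50  50  51  50  52  50  50  49  46 124 117 111 108 117 135 137 122 129 136 139 140 166 232 226 180 173 255 237 232
 50  50  48  49  47  46  45  48  46  43 124 122 109 109 119 135 136 124 133 139 140 140 143 177 205 196 180 255 192 192
 45  44  44  45  45  47  46  48  47  44 112 120 110 109 122 136 136 128 133 138 139 139 141 140 151 179 186 255 161 143
 43  43  43  45  44  46  46  48  47  44  96 110 110 109 126 136 137 132 134 138 139 140 140 140 132 121 193 234 145 142
 51  52  52  44  45  46  47  46  48  43 114 119 111 108 128 137 138 132 134 138 138 139 140 140 131 120 180 210 142 143
 66  65  58
[... 2648 characters left out ...]
  72  79 106 172 173 174 178 180 181 184 188 189 191 194 198 201 202 204 207 208 209 190  60  63  63
115  47  46  47  49  76  79 128 224 185 227 226 231 237 237 237 237 237 237 237 237 237 237 237 237 236 231  74  65  65
122  49  46  48  52  79  81 119 218 139 219 220 231 236 236 236 237 237 237 237 236 236 236 237 236 236 237 107  68  68
121  52  46  47  60  79  80 108 222 135 220 219 229 236 236 236 236 236 236 236 237 237 237 236 236 236 237 146  69  70
 50  51  46  48  68  79  80 100 226 133 219 219 226 236 236 229 228 227 222 224 232 234 234 235 236 236 236 182  70  74
 47  51  48  47  73  79  81  94 230 131 219 219 230 236 229 226 212 170 151 147 154 190 220 223 228 236 235 215  75  78
```

drive_tool(
  rows=[
    [0,0,0,0,0.0005,0.01,0.5],
    [0,0,0,0,0,0.02,0.5],
    [0,0,0,0,0,0.02,0.5],
    [0,0,0,0,0,0.016,0.5],
    [0,0,0,0,0,0.01,0.5],
    [0,0,0,0,0,0,0.5],
    [0,0,0,0,0,0,0.5],
  ],
  force=80,
)

```text
time: 16.58
tool_pos: [0.6132, 0.0736, 0.0666]
tcp_rot: [-2.367, -2.064, 0.002]
wrist_force: [0.6, 0.6, 0.6]
width: 0.497
grip_force: 0.0
```

drive_tool(
  rows=[
    [0,0,0,0,0,0,0],
    [0,0,0,0,0,0,0],
    [0,0,0,0,0,0,0],
    [0,0,0,0,0,0,0],
    [0,0,0,0,0,0,0],
    [0,0,0,0,0,0,0],
  ],
)

```text
time: 17.08
tool_pos: [0.615, 0.0744, 0.069]
tcp_rot: [2.366, 2.065, 0.003]
wrist_force: [-1.6, -0.3, 6.1]
width: 0.103
grip_force: 79.0
```

drive_tool(
  rows=[
    [0,0,0,0,0,-0.008,0],
    [0,0,0,0,0,-0.016,0],
    [0,0,0,0,0,-0.02,0],
    [0,0,0,0,0,-0.025,0],
    [0,0,0,0,0,-0.03,0],
    [0,0,0,0,0,-0.026,0],
    [0,0,0,0,0,0,0],
    [0,0,0,0,0,0,0],
  ],
)

```text
time: 17.75
tool_pos: [0.6153, 0.0745, 0.1947]
tcp_rot: [2.365, 2.064, 0.006]
wrist_force: [0.1, -0.5, -1.8]
width: 0.108
grip_force: 78.7
```

```bash
python3 - <<'E'
from h import *
st=status.read_state();p=read_camera("wrist");c=cam(p,st);s=read_camera("side");t=read_camera("top")
save(p,"w7.png");save(s,"s7.png");save(t,"t7.png");print(st["tool_pos"],st["wrist_force"],st["width"])
for q,n in((p,"w"),(s,"s")):
  for m in masks_of(q,"blade")[:2]: print(n,m["score"],m["bbox"])
cs=cam(s);T=st["tool_pos"];print(proj(cs,[T+[0,0,d] for d in(-.061,-.006,.069)]).round(1))
print("wrist proj axis",proj(c,[T+[0,0,d] for d in(-.061,-.006,.069)]).round(1))
g=cv2.cvtColor(p["color"],cv2.COLOR_RGB2GRAY)[150:270,280:360]
print("\n".join(f"{150+i*4} "+" ".join(f"{v:3d}" for v in r) for i,r in enumerate(cv2.resize(g,(27,30),interpolation=cv2.INTER_AREA))))
E
```

```text
[0.61528091 0.0745499  0.19466463] [ 0.07309931 -0.47758283 -1.79674638] 0.10804755973886138
w 0.83 [309.1, 174.5, 334.4, 333.1]
s 0.54 [292.8, 161.6, 305.1, 210.6]
[[299.5 203.2]
 [299.1 186.1]
 [298.7 161.1]]
wrist proj axis [[319.6 195.9]
 [319.7 224.6]
 [319.8 300.8]]
150  28  29  30  25  28  28  72  87  87  88  83  82  82  84  89  96  99  91 129 158 156 155 154 147 153 154 155
154  31  30  29  30  28  27  71  88  87  97  86  81  76  67  66  71  85  85 105 148 155 154 155 143 123 109 142
158  29  28  28  29  30  24  70  87  87  95  81  80  73  68  67  75  85  86  85 112 148 154 153 137  89 168 195
162  30  27  30  29  27  25  68  87  86  91  83  80  78  68  65  75  85  86  85  85 108 152 152 138  95 203 217
166  27  28  26  26  24  23  66  87  85  94  83  78  74  68  66  74  83  85  85  85  88 105 119 116  89 209 205
170  25  25  27  26  24  25  57  72  70  77  73  65  67  67  66  75  84  85  84  85  86  85  84  70  79 161 146
174  25  24  25  27  26  25  61  82  82  82  74  62  67  67  67  77  84  85  85  84  85  85  85  70  80 127 111
178  26  26  25  25  27  25  62  81  82  82
[... 1832 characters left out ...]
  75  73  62  61  61  62  60
246  44  44  43  44  58  65  79  79  80  60  79  84  84  84  84  85  83  67  68  81  81  79  61  60  62  62  61
250  45  45  40  44  54  65  80  81  79  57  81  84  82  84  84  85  84  70  61  81  81  80  60  56  56  57  61
254  44  37  27  27  29  63  80  79  79  55  82  84  84  83  84  85  83  75  59  80  81  81  51  32  33  33  69
258  37  26  30  27  29  71  80  80  78  55  82  84  84  85  85  85  84  78  57  81  81  80  59  32  31  34  36
262  31  29  29  31  36  78  80  80  76  57  85  88  86  87  87  88  86  82  54  80  81  80  71  33  32  35  33
266  31  32  28  31  43  79  81  79  72  60  95  95  97  97  97  98  97  94  53  80  80  81  76  36  35  33  33
```

```bash
python3 - <<'E'
from h import *
import pickle
P=pickle.load(open("P0.pkl","rb"));ct=cam(P["top"]);P["wrist"]
w1=cv2.imread("pics/w1.png")[:,:,::-1];pw=dict(P["wrist"]);
st1=dict(tool_pos=np.array([.4732,.0417,.1955]),tcp_rot=np.array([-0.371,-3.12,0]))
cw=cam(pw,st1)
def dark(im,c,nm):
    g=cv2.cvtColor(np.ascontiguousarray(im),cv2.COLOR_RGB2GRAY)
    u=proj(c,[(.5745,.256,.11)])[0]; r=25 if nm=="t" else 55
    x0,y0=(u-r).astype(int);sub=g[max(y0,0):y0+2*r,x0:x0+2*r]
    up=cv2.resize(sub,None,fx=4,fy=4,interpolation=cv2.INTER_CUBIC)
    k=(up>(150)).astype(np.uint8)
    n,l,s,ce=cv2.connectedComponentsWithStats(k);i=1+np.argmax(s[1:,4])
    m=(l==i).astype(np.uint8);hull=cv2.convexHull(cv2.findContours(m,cv2.RETR_EXTERNAL,cv2.CHAIN_APPROX_NONE)[0][0])
    f=cv2.fillPoly(np.zeros_like(m),[hull],1);hole=f&(1-m)
    n,l,s,ce=cv2.connectedComponentsWithStats(hole);j=1+np.argmax(s[1:,4])
    h=cv2.findContours((l==j).astype(np.uint8),cv2.RETR_EXTERNAL,cv2.CHAIN_APPROX_NONE)[0][0]
    tr=lambda q:ray(c,(q.reshape(-1,2)+.5)/4-.5+[x0,max(y0,0)],.11)[:,:2]*1000
    print(nm,"window",cv2.minAreaRect(tr(hull).astype(np.float32)),"slot",cv2.minAreaRect(tr(h).astype(np.float32)),tr(ce[j]))
dark(P["top"]["color"],ct,"t");dark(w1,cw,"w")
t7=cv2.imread("pics/t7.png")[:,:,::-1];g=t7.mean(2)
k=(g>190).astype(np.uint8);n,l,s,ce=cv2.connectedComponentsWithStats(k)
for i in range(1,n):
    X=ray(ct,[ce[i]],.026)[0]
    if 15<s[i,4]<400 and .37<X[0]<.75 and -.42<X[1]<0:print(s[i],X.round(3))
E
```

```text
t window ((574.8382568359375, 256.8101806640625), (71.78868103027344, 70.95872497558594), 6.25100564956665) slot ((574.8221435546875, 256.66278076171875), (12.023439407348633, 32.222412109375), 6.44601583480835) [[574.68226573 256.65936392]]
w window ((575.9459228515625, 255.94976806640625), (72.62348175048828, 72.14057922363281), 6.348828315734863) slot ((574.6148681640625, 254.8963623046875), (9.084627151489258, 29.978891372680664), 4.499727725982666) [[572.49693913 256.72203963]]
[377 147  13  12 123] [ 0.689 -0.109  0.026]
[340 159  10   6  52] [ 0.664 -0.003  0.026]
[374 176  13  13 130] [ 0.607 -0.1    0.026]
[344 204  11   7  56] [ 0.539 -0.015  0.026]
[455 205  11  10  69] [ 0.53  -0.321  0.026]
[467 204   6  10  46] [ 0.534 -0.35   0.026]
[468 227   9   9  45] [ 0.47  -0.355  0.026]
[460 232  12  13  73] [ 0.45  -0.336  0.026]
```

drive_tool(
  rows=[
    [0,0,-6.25,0,0,0,0],
    [0,0,-6.25,0,0,0,0],
    [0,0,0,0,0,0,0],
  ],
)

```text
time: 18.25
tool_pos: [0.6129, 0.0742, 0.1906]
tcp_rot: [-2.124, -2.312, 0.003]
wrist_force: [-0.6, 0.5, -2.1]
width: 0.105
grip_force: 78.5
```

drive_tool(
  rows=[
    [0,0,-1.4,0,0,0,0],
    [0,0,0,0.0265,-0.0026,0,0],
    [0,0,0,0.0265,-0.0027,0,0],
    [0,0,0,0.0265,-0.0026,0,0],
    [0,0,0,0.0265,-0.0027,0,0],
    [0,0,0,0.0265,-0.0026,0,0],
    [0,0,0,0.0265,-0.0027,0,0],
    [0,0,0,0.0263,-0.0026,0,0],
  ],
)

```text
time: 18.92
tool_pos: [0.575, 0.2577, 0.1918]
tcp_rot: [-2.102, -2.335, 0.001]
wrist_force: [0.8, 0.6, -1.3]
width: 0.109
grip_force: 78.4
```

drive_tool(
  rows=[
    [0,0,0,0,0,0.006,0],
    [0,0,0,0,0,0.005,0],
    [0,0,0,0,0,0,0],
    [0,0,0,0,0,0,0],
  ],
)

```text
time: 19.25
tool_pos: [0.5752, 0.2554, 0.1802]
tcp_rot: [-2.101, -2.335, 0.004]
wrist_force: [0.2, -0.7, -1.9]
width: 0.102
grip_force: 78.5
```

```bash
python3 - <<'E'
from h import *
st=status.read_state();p=read_camera("wrist");c=cam(p,st);save(p,"w8.png")
T=st["tool_pos"];print(T,np.degrees(np.arctan2(*R.from_rotvec(st["tcp_rot"]).as_matrix()[1::-1,1])),st["tcp_rot"])
a=np.radians(6.3);X=np.array([np.cos(a),np.sin(a),0]);Y=np.array([-X[1],X[0],0]);S=np.array([.5748,.2565,.11])
sl=[S+X*i*.006+Y*j*.016 for i,j in((-1,-1),(1,-1),(1,1),(-1,1))]
print("slot px",proj(c,sl).round(1).tolist())
ft=[T+[0,0,-.061]+X*i*.005+Y*j*.015 for i,j in((-1,-1),(1,-1),(1,1),(-1,1))];print("foot px",proj(c,ft).round(1).tolist())
crop=cv2.resize(p["color"][130:280,230:410,::-1],(720,600),interpolation=cv2.INTER_CUBIC);cv2.imwrite("pics/g8.png",crop)
E
```

```text
[0.5752011  0.255396   0.18015909] 6.044782889146314 [-2.10082264 -2.33503715  0.00362988]
slot px [[312.7, 209.1], [327.3, 209.1], [327.4, 171.3], [312.2, 171.4]]
foot px [[314.0, 213.5], [326.6, 213.4], [326.6, 177.1], [313.5, 177.1]]
```

View pics/g8.png

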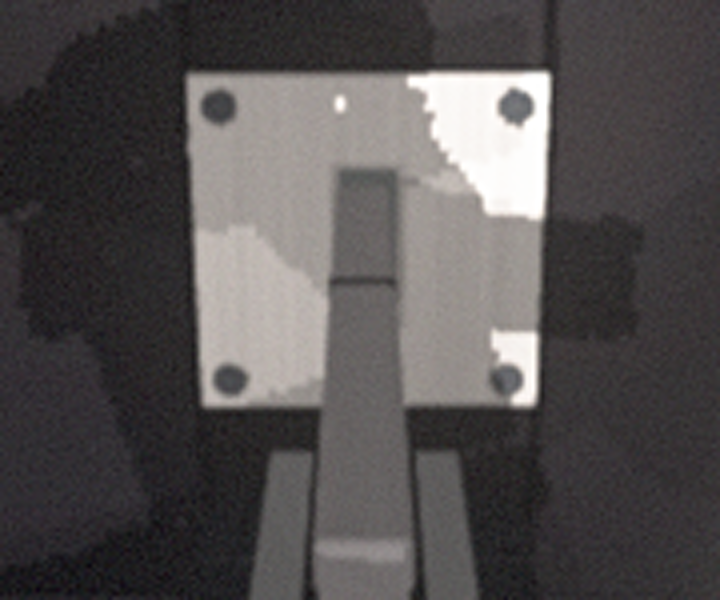

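The blade hangs upright over the slot (slot far edge at crop y≈170, x 335–398; foot edge at about y≈183, x 338–392). I'll refine this numerically.

```bash
python3 - <<'E'
from h import *
g=cv2.cvtColor(cv2.imread("pics/w8.png"),cv2.COLOR_BGR2GRAY).astype(int)
print("col 312-330 rows 166-204")
for r in range(166,206): print(r,g[r,308:336].tolist())
E
```

```text
col 312-330 rows 166-204
166 [160, 155, 160, 157, 156, 156, 157, 150, 157, 155, 161, 158, 155, 156, 160, 153, 160, 154, 159, 159, 162, 158, 157, 155, 157, 163, 161, 157]
167 [154, 157, 163, 158, 156, 156, 149, 155, 153, 159, 161, 151, 153, 157, 153, 158, 156, 159, 157, 159, 155, 159, 158, 159, 157, 159, 163, 157]
168 [155, 159, 158, 159, 160, 155, 153, 154, 155, 160, 159, 159, 157, 157, 159, 157, 158, 155, 157, 162, 161, 159, 157, 156, 156, 158, 154, 162]
169 [155, 156, 157, 160, 160, 158, 154, 155, 151, 161, 159, 157, 158, 156, 156, 160, 157, 157, 154, 159, 165, 153, 153, 154, 158, 164, 157, 162]
170 [159, 158, 158, 156, 155, 151, 146, 148, 149, 152, 153, 153, 150, 156, 152, 152, 150, 152, 153, 155, 153, 155, 151, 156, 157, 163, 161, 159]
171 [158, 150, 156, 159, 148, 140, 136, 135, 131, 133, 140, 133, 137, 137, 139, 139, 138, 135, 136, 140, 145, 140, 145, 149, 157, 155, 160, 157]
172 [157, 158, 159, 158, 148, 136, 125, 112, 107, 109, 110, 109, 110, 109, 111, 112, 111, 112, 111, 110, 116, 130, 143, 153, 158, 163, 159, 158]
173 [156, 158, 159, 156, 147, 135, 115, 93, 93, 93, 90, 93, 
[... 3758 characters left out ...]
7, 151, 150, 155]
201 [163, 156, 158, 150, 98, 80, 85, 85, 85, 84, 87, 83, 89, 88, 90, 89, 85, 95, 91, 77, 77, 100, 125, 136, 154, 151, 150, 150]
202 [173, 171, 166, 150, 106, 93, 99, 99, 102, 102, 96, 100, 104, 96, 99, 102, 104, 99, 99, 100, 87, 101, 125, 140, 152, 155, 148, 148]
203 [178, 184, 166, 150, 109, 97, 102, 102, 97, 103, 104, 101, 104, 103, 102, 104, 99, 103, 105, 102, 102, 104, 121, 144, 148, 151, 152, 148]
204 [184, 185, 178, 166, 119, 102, 99, 97, 101, 97, 101, 97, 100, 107, 101, 105, 99, 101, 105, 98, 100, 102, 124, 143, 148, 148, 148, 150]
205 [184, 186, 187, 175, 128, 97, 97, 100, 96, 99, 99, 99, 100, 104, 101, 103, 100, 103, 103, 100, 99, 109, 133, 143, 150, 149, 150, 151]
```

The slot centre is at column 321.75 and the foot centre at 320.55, so I'll shift +1 mm along tool y. Tool x is already aligned. Descending gently.

drive_tool(
  rows=[
    [0,0,0,0,0.001,0,0],
    [0,0,0,0,0,0.003,0],
    [0,0,0,0,0,0.003,0],
    [0,0,0,0,0,0.002,0],
    [0,0,0,0,0,0,0],
  ],
)

```text
time: 19.72
tool_pos: [0.5763, 0.2563, 0.1726]
tcp_rot: [-2.1, -2.336, 0.002]
wrist_force: [-0.3, -1.2, -2.1]
width: 0.108
grip_force: 78.5
```

drive_tool(
  rows=[
    [0,0,0,0,0,0.002,0],
    [0,0,0,0,0,0.002,0],
    [0,0,0,0,0,0,0],
  ],
)

```text
time: 19.97
tool_pos: [0.5772, 0.2568, 0.1706]
tcp_rot: [2.099, 2.336, 0.002]
wrist_force: [-0.9, -0.5, 3.0]
width: 0.107
grip_force: 79.3
```

drive_tool(
  rows=[
    [0,0,0,0,0,0.002,0],
    [0,0,0,0,0,0,0],
  ],
)

```text
time: 20.13
tool_pos: [0.577, 0.2564, 0.1679]
tcp_rot: [2.099, 2.336, 0.0]
wrist_force: [0.9, -1.6, -0.6]
width: 0.104
grip_force: 78.7
```

drive_tool(
  rows=[
    [0,0,0,0,0,0.002,0],
    [0,0,0,0,0,0.002,0],
    [0,0,0,0,0,0,0],
  ],
)

```text
time: 20.38
tool_pos: [0.5764, 0.2563, 0.1623]
tcp_rot: [-2.1, -2.337, 0.002]
wrist_force: [0.6, -0.9, -2.7]
width: 0.108
grip_force: 78.5
```

drive_tool(
  rows=[
    [0,0,0,0,0,0.002,0],
    [0,0,0,0,0,0.002,0],
    [0,0,0,0,0,0,0],
  ],
)

```text
time: 20.63
tool_pos: [0.5765, 0.2564, 0.1586]
tcp_rot: [2.1, 2.337, -0.001]
wrist_force: [0.8, -1.5, -2.3]
width: 0.106
grip_force: 78.4
```

drive_tool(
  rows=[
    [0,0,0,0,0,0.004,0],
    [0,0,0,0,0,0.004,0],
    [0,0,0,0,0,0.004,0],
    [0,0,0,0,0,0.004,0],
    [0,0,0,0,0,0,0],
  ],
)

```text
time: 21.05
tool_pos: [0.5762, 0.2563, 0.142]
tcp_rot: [-2.099, -2.336, 0.002]
wrist_force: [1.0, -2.7, -3.3]
width: 0.102
grip_force: 78.4
```

drive_tool(
  rows=[
    [0,0,0,0,0,0.005,0],
    [0,0,0,0,0,0.005,0],
    [0,0,0,0,0,0.004,0],
    [0,0,0,0,0,0.003,0],
    [0,0,0,0,0,0,0],
    [0,0,0,0,0,0,0],
  ],
)

```text
time: 21.55
tool_pos: [0.5764, 0.2563, 0.1252]
tcp_rot: [-2.1, -2.337, 0.002]
wrist_force: [2.0, -3.8, -4.5]
width: 0.105
grip_force: 78.1
```

```bash
python3 - <<'E'
from h import *
st=status.read_state();p=read_camera("wrist");c=cam(p,st);save(p,"w9.png");print(st["tool_pos"],st["wrist_force"],st["torque"])
T=st["tool_pos"];a=np.radians(6.3);Y=np.array([-np.sin(a),np.cos(a),0])
print("line px",proj(c,[T+[0,0,-.006]+Y*.015]),"mouth at blade face",proj(c,[np.r_[T[:2],.11]+Y*k for k in(.015,.016,.0175)]))
g=cv2.cvtColor(p["color"],cv2.COLOR_RGB2GRAY)
print("profile",list(zip(range(160,215),g[160:215,317:325].mean(1).round().astype(int).tolist())))
E
```

```text
[0.57638718 0.25632479 0.12520087] [ 2.04984627 -3.79173928 -4.50408918] [-1.05501009 -0.44792222 -0.01497816]
line px [[319.68839348 201.66113646]] mouth at blade face [[319.75422475 196.68548943]
 [319.74794684 195.18710589]
 [319.73849406 192.93073914]]
profile [(160, 85), (161, 84), (162, 85), (163, 85), (164, 83), (165, 108), (166, 181), (167, 232), (168, 239), (169, 238), (170, 238), (171, 238), (172, 238), (173, 237), (174, 238), (175, 238), (176, 238), (177, 237), (178, 238), (179, 237), (180, 238), (181, 237), (182, 237), (183, 237), (184, 237), (185, 237), (186, 237), (187, 237), (188, 237), (189, 236), (190, 237), (191, 237), (192, 237), (193, 234), (194, 228), (195, 200), (196, 172), (197, 169), (198, 167), (199, 142), (200, 116), (201, 140), (202, 166), (203, 170), (204, 169), (205, 168), (206, 168), (207, 169), (208, 169), (209, 169), (210, 169), (211, 169), (212, 168), (213, 170), (214, 168)]
```

drive_tool(
  rows=[
    [0,0,0,-0.0007,0.0003,0,0],
    [0,0,0,0,0,0.002,0],
    [0,0,0,0,0,0.002,0],
    [0,0,0,0,0,0,0],
    [0,0,0,0,0,0,0],
  ],
)

```text
time: 22.02
tool_pos: [0.577, 0.2562, 0.1224]
tcp_rot: [-2.099, -2.337, -0.0]
wrist_force: [-0.6, -4.1, -0.3]
width: 0.107
grip_force: 78.8
```

```bash
python3 - <<'E'
from h import *
st=status.read_state();p=read_camera("wrist");c=cam(p,st);s=read_camera("side");save(p,"w10.png");save(s,"s10.png");print(st["tool_pos"],st["wrist_force"],st["torque"])
T=st["tool_pos"];a=np.radians(6.3);Y=np.array([-np.sin(a),np.cos(a),0])
print("mouth at blade face",proj(c,[np.r_[T[:2],.11]+Y*k for k in(.015,.016,.0175)]).round(1).tolist())
g=cv2.cvtColor(p["color"],cv2.COLOR_RGB2GRAY)
print("profile",list(zip(range(188,206),g[188:206,317:325].mean(1).round().astype(int).tolist())))
# side: held blade over rack (s7), front(+y) face edges
cs=cam(s);a=np.radians(-7.7);Y7=np.array([-np.sin(a),np.cos(a),0]);T7=np.array([.6150,.0745,.1937])
print("s7 pred front-face foot,line,top", proj(cs,[T7+Y7*.015+[0,0,d] for d in(-.061,-.006,.069)]).round(1).tolist())
g7=cv2.cvtColor(cv2.imread("pics/s7.png"),cv2.COLOR_BGR2GRAY).astype(int)
for r in range(160,214): print(r,g7[r,292:308].tolist()) if r%1==0 and r>180 else 0
gs=cv2.cvtColor(s["color"],cv2.COLOR_RGB2GRAY).astype(int)
L=proj(cs,[T+Y*.015+[0,0,-.006],np.r_[T[:2],.11]+Y*.015]).round(1);print("s10",L.tolist());u=L[1].astype(int)
for r in range(u[1]-12,u[1]+10): print(r,gs[r,u[0]-8:u[0]+9].tolist())
E
```

```text
[0.57702338 0.25621427 0.12243639] [-0.62436368 -4.08557597 -0.2858045 ] [-0.82076862 -0.00878983  0.04692087]
mouth at blade face [[319.7, 198.1], [319.7, 196.6], [319.7, 194.3]]
profile [(188, 237), (189, 238), (190, 237), (191, 238), (192, 238), (193, 238), (194, 237), (195, 230), (196, 208), (197, 179), (198, 166), (199, 144), (200, 121), (201, 144), (202, 166), (203, 171), (204, 170), (205, 170)]
s7 pred front-face foot,line,top [[297.8, 207.0], [297.5, 189.8], [296.9, 164.8]]
181 [67, 65, 63, 70, 77, 88, 94, 93, 89, 81, 78, 80, 71, 69, 67, 68]
182 [66, 61, 64, 69, 78, 85, 92, 93, 87, 79, 78, 73, 72, 64, 67, 67]
183 [70, 64, 68, 67, 76, 88, 90, 94, 90, 80, 83, 78, 75, 68, 71, 67]
184 [102, 75, 70, 70, 75, 87, 92, 94, 88, 77, 78, 72, 67, 61, 67, 64]
185 [151, 105, 83, 81, 83, 89, 93, 93, 87, 77, 76, 68, 66, 67, 64, 65]
186 [186, 142, 117, 114, 107, 98, 96, 93, 88, 79, 75, 69, 69, 66, 68, 67]
187 [198, 164, 147, 139, 128, 108, 96, 92, 88, 79, 71, 73, 75, 80, 83, 78]
188 [183, 156, 154, 152, 141, 113, 96, 88, 85, 75, 73, 85, 101, 113, 116, 115]
189 [151, 144, 155, 155, 136, 112, 96
[... 3074 characters left out ...]
114, 121, 125, 128, 131, 135]
268 [220, 195, 154, 133, 131, 132, 131, 132, 129, 129, 128, 127, 130, 132, 131, 134, 132]
269 [224, 210, 180, 151, 136, 132, 131, 131, 130, 131, 132, 135, 129, 130, 133, 133, 134]
270 [225, 222, 204, 169, 142, 131, 132, 130, 131, 130, 129, 127, 130, 130, 132, 132, 134]
271 [219, 215, 198, 164, 136, 131, 128, 127, 127, 126, 126, 125, 128, 128, 129, 132, 127]
272 [171, 167, 155, 134, 118, 111, 111, 106, 108, 108, 109, 108, 110, 114, 117, 118, 115]
273 [101, 103, 93, 88, 84, 80, 72, 69, 70, 74, 71, 72, 73, 80, 84, 84, 85]
274 [50, 47, 49, 43, 46, 40, 33, 36, 35, 38, 42, 39, 37, 38, 39, 43, 43]
275 [36, 39, 24, 25, 27, 22, 16, 22, 23, 19, 23, 24, 18, 21, 21, 26, 22]
```

drive_tool(
  rows=[
    [0,0,0,-0.0005,0,0.001,0],
    [0,0,0,0,0,0.001,0],
    [0,0,0,0,0,0.001,0],
    [0,0,0,0,0,0.001,0],
    [0,0,0,0,0,0,0],
    [0,0,0,0,0,0,0],
    [0,0,0,0,0,0,0],
  ],
)

```text
time: 22.7
tool_pos: [0.577, 0.2559, 0.1181]
tcp_rot: [-2.099, -2.336, -0.0]
wrist_force: [0.2, 0.3, -1.8]
width: 0.1
grip_force: 78.5
```

```bash
python3 - <<'E'
from h import *
st=status.read_state();p=read_camera("wrist");c=cam(p,st);s=read_camera("side");save(p,"w11.png");print(st["tool_pos"],st["wrist_force"],st["torque"],st["tcp_rot"])
T=st["tool_pos"];g=cv2.cvtColor(p["color"],cv2.COLOR_RGB2GRAY)
print("profile",list(zip(range(190,206),g[190:206,317:325].mean(1).round().astype(int).tolist())))
gs=cv2.cvtColor(s["color"],cv2.COLOR_RGB2GRAY).astype(int)
print(list(zip(range(256,272),gs[256:272,302:306].mean(1).round().astype(int).tolist())))
# plumb: blade edge columns in wrist at several rows vs projected vertical edges
a=np.radians(6.3);X=np.array([np.cos(a),np.sin(a),0]);Y=np.array([-X[1],X[0],0])
for h in(0,.01,.02,.03): print(h,proj(c,[T+[0,0,h]+X*k+Y*.015 for k in(-.005,.005)]).round(1).tolist())
for r in (204,210,216,222,228): print(r,g[r,300:342].tolist())
E
```

```text
[0.57703212 0.25594423 0.11810642] [ 0.2453547   0.30167306 -1.83167853] [-0.15753664 -0.05521696  0.07761501] [-2.09936443e+00 -2.33648080e+00 -4.84320245e-04]
profile [(190, 238), (191, 238), (192, 238), (193, 237), (194, 239), (195, 238), (196, 236), (197, 227), (198, 194), (199, 138), (200, 115), (201, 148), (202, 169), (203, 170), (204, 172), (205, 170)]
[(256, 98), (257, 96), (258, 96), (259, 96), (260, 96), (261, 95), (262, 96), (263, 96), (264, 90), (265, 81), (266, 92), (267, 118), (268, 128), (269, 131), (270, 132), (271, 127)]
0 [[311.1, 205.2], [328.2, 205.1]]
0.01 [[310.6, 211.4], [328.5, 211.4]]
0.02 [[310.0, 218.4], [329.0, 218.4]]
0.03 [[309.4, 226.2], [329.4, 226.2]]
204 [239, 239, 241, 239, 240, 241, 235, 223, 217, 184, 154, 150, 162, 170, 172, 165, 165, 166, 168, 175, 170, 173, 174, 174, 173, 172, 172, 170, 165, 171, 209, 218, 213, 203, 206, 203, 203, 206, 202, 204, 204, 198]
210 [238, 239, 240, 237, 239, 240, 237, 221, 204, 189, 160, 152, 173, 171, 168, 168, 166, 169, 165, 167, 170, 173, 165, 175, 170, 173, 173, 167, 168, 176, 185, 194, 207, 203, 204, 205, 202, 203, 199, 203, 201, 201]
216 [236, 237, 240, 240, 239, 239, 237, 225, 218, 187, 165, 165, 169, 170, 170, 169, 166, 170, 173, 170, 170, 169, 168, 173, 168, 171, 170, 170, 166, 166, 186, 200, 201, 200, 203, 206, 203, 202, 201, 206, 201, 200]
222 [223, 205, 198, 196, 197, 199, 198, 190, 187, 179, 163, 170, 173, 165, 169, 173, 169, 167, 171, 166, 166, 171, 170, 172, 171, 168, 170, 170, 166, 171, 190, 220, 225, 224, 235, 237, 234, 235, 234, 234, 235, 232]
228 [197, 198, 199, 196, 196, 203, 200, 195, 192, 180, 167, 167, 172, 168, 167, 170, 168, 169, 171, 171, 163, 173, 172, 175, 172, 167, 172, 169, 169, 163, 180, 229, 235, 235, 236, 232, 236, 235, 232, 233, 233, 230]
```

drive_tool(
  rows=[
    [0,0,0,0,0,0.001,0],
    [0,0,0,0,0,0,0],
    [0,0,0,0,0,0,0],
    [0,0,0,0,0,0,0],
    [0,0,0,0,0,0,0],
  ],
)

```text
time: 23.22
tool_pos: [0.5771, 0.2557, 0.1174]
tcp_rot: [-2.1, -2.337, -0.0]
wrist_force: [-0.5, -0.5, -1.2]
width: 0.107
grip_force: 78.5
```

```bash
python3 - <<'E'
from h import *
st=status.read_state();print(st["tool_pos"],st["wrist_force"],st["torque"],st["time"])
print(workorder.finish_job())
E
```

```text
[0.57713648 0.25565402 0.11742252] [-0.53323165 -0.48725098 -1.24245833] [0.03648162 0.0094921  0.04202829] 23.2167
the job is handed in; nothing more can be done
None
```

The job is handed in at 23.2 s of 64 s, with no result returned: the weight and jaw are in their bins, and the blade is held upright in the slot with its line level with the window to about 2 mm by my estimate, but during the jaw grasp the fingers briefly pressed down with up to 67 N at the wrist (I believe with the fingertips on the bench).

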